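# Load the cylinder cell into the dispenser's spring cradle

## Robot

A 7-joint arm with a two-finger parallel gripper is mounted at the origin on the work surface. World frame = base frame: x ahead of the robot, y to its left, z up, the work surface at z = 0. Lengths are in m, angles in rad, forces in N, time in s.
With the tool pointing down it reaches from about 0.4 to 0.875 m from the base axis. Payload 6.5 kg.
Tool frame: the origin (TCP) lies midway between the tips of the shut fingers; the grasp point (between the pads) lies 19 mm behind it; x points along the fingers, y is the direction in which the jaws open and shut, and the axes are right-handed (so a half turn about x gives the same grasp; the last joint's range is limited). The gripper opens to 88 mm and grips with 3 to 60 N. Pads are 18 mm wide; open, the fingers measure 123 mm over their backs; the gripper's body (75 mm by 187 mm) begins 45 mm behind the grasp point.
Start: joints at [-1.283, 0.536, -0.004, 1.538, 0.003, 1.067, -0.071], TCP at [0.225, 0.61, 0.239] pointing down, gripper open.
Joint ranges: [-2.7, 2.7], [-0.37, 2.16], [-1.27, 1.26], [0.24, 2.4], [-1.31, 4.45], [0.19, 1.91], [-2.76, 2.76]. Speed limits (rad/s): [2.39, 2.39, 3.14, 3.14, 3.14, 3.14, 3.14].

## Interface

Orientations are given as a 3x3 rotation matrix whose columns are the frame's x, y, z axes.
In Python, from bench import state, viewer, order gives the robot as it stands.
- The arm moves only by the shell command python3 -m pendant 'ROWS' [OPENING] [FORCE]. ROWS is JSON, a list of rows, each an object with "xyz": the shift along the world's x, y, z in m, a list of three; "spin": the turn about the world's z in degrees. A call has 1 to 12 rows; each row shifts and turns the pose as measured when the row begins; what a row does not reach is not made up. A row lasts 1/10 s, in which the tool goes at most 50 mm and 8.59 degrees, less where a joint would pass 70% of its speed; a pose out of reach is approached as far as the arm can. A call is refused whole if a number of a shift passes 0.05 or a number of a turn 8.59, either way. A call with a gripper value outside its range is refused whole. OPENING is the gripper command: -1 is fully open, 1 is shut, values between are in proportion, set as the call begins (- or left out, the last holds). The fingers move at their own pace and stop on an object; FORCE is the grip in N (left out, the last holds). Time passes only in rows, so rows that do not move let the fingers close. It gives the time, the measured TCP pose, the force and the opening at its end, in the units of the state.
- state(): the state, without advancing time (a new reading comes with each control period).
- viewer.capture(name): name is "scene" or "top"; returns a dict with "frame" (400x640x3 uint8, blue, green, red), "intrinsics" (3x3 intrinsics, pixels), "pose" (4x4, takes a point from camera to world coordinates). Camera axes: x right, y up, looking along -z (the intrinsics and any distortion apply to the point x, -y, -z); pixel columns grow to the right and rows downward; lengths in m; the calibration is good to about 2 mm. A picture is of the moment at which its call begins. There is no depth.
- order.hand_in(): hands the job in, once; it reports no verdict.
The state is a dict: "time": time; "joint_positions": joint angles; "joint_velocities": joint speeds; "joint_torque": joint torques, N m; "ee_pos": TCP position; "tcp_rot": TCP orientation; "force": force on the tool from outside, world axes, zero at the start; "torque": the same for the moment, N m; "grip_width": opening from 0.0 (shut) to 1.0 (fully open).
Only numpy, scipy, OpenCV 4.12 (cv2) and the standard library are available. Lean on these libraries where they do the work, as an engineer would, in place of code of your own. Each camera call takes 0.05 s, during which the arm holds its last target. There are 200 camera calls.

## Task

Take the loose cylinder cell off the ridged dish and load it into the soap dispenser's battery cradle: with its button end raised, push its flat end against the spring contact, then tip the button end down behind the end wall, so that the cell lies level and fully home between the two contacts, and let go. Work gently by feel: do not run the spring hard against its stop, force the cell into the cradle, or lean on the cradle with the gripper. Leave the shampoo bottle, tumbler, pumice stone and comb where they are.

Things in the scene. Friction and masses are not known exactly. Their poses are not given: they have to be found in the camera images.
- cell: Loose cylinder cell, aluminium with a grey sleeve, 22 mm diameter, 70 mm long: 68 mm body plus a brass button 8 mm wide, 2 mm long; about 80 g. Origin on its axis at half the overall length; x runs along the axis to the button: flat end at x=-35 mm, body's button-side face at +33, button tip at +35. Starts lying level on the dish's saddles, its x axis along the dish's x, the button to +x.
- cell_button (a point): Middle of the tip of the cell's button.
- dish: Fixed white ceramic dish, plate 100 x 70 x 6 mm, on the glass shelf (shelf top 40 mm above the robot's work surface). Two ridged saddles at x=-24 and +24 mm (each 10 mm long, 30 mm wide) carry the cell, its axis 29 mm above the dish's origin (centre of underside). Between the saddles the cell is free down to the plate, 23 mm below its axis.
- bay: Dispenser's battery bay, fixed on the shelf: grey base plate, x -103 to 87 mm, 60 wide, 8 thick. Origin on its underside; x runs from the spring end to the fixed end, z up. The black cradle on it is clamped ANYWHERE from 10 mm to -x to 10 mm to +x of nominal: this shift s differs each time, is in no measured pose, must be felt or seen. It stays put in use. Points below: nominal, s = 0.
- seat (a point): Point of the bay (nominal, add s along bay x) where the seated cell's origin lies: bay x=0, y=0, z=33 mm. A seated cell is level, flat end on the spring plate (then pushed back 6 mm, 8 N), button tip on the end wall. To tip the button in behind the wall the plate must be pushed back 8 to 9.5 mm. Contact forces of cell on bay, added up, over 18 N while tilted or 28 N at any time damage it.
- spring_mark (a point): Nominal middle (add s) of the free spring contact's front face: bay x=-29, z=33 mm. Upright flat steel plate 22 mm wide, z 22.5 to 48.5, on a coil spring; slides to -x by 10 mm to a hard stop; 2 N starts it, plus 1 N per mm (12 N at the stop). Behind: housing wall x=-60 to -52, top z=48. Side cheeks x=-52 to -26, 25 mm clear between, 34 outside, top z=44.
- wall_mark (a point): Nominal point (add s) on the inner face of the fixed end wall: bay x=35, z=33 mm. Wall x=35 to 43 mm, 34 wide, top z=38, with a brass contact pad. Side cheeks before it, x=23 to 35, 25 mm clear between, 34 outside, top z=34.
- rail_mark (a point): Nominal point on top of the cradle's floor rail, bay x=0, z=22 mm. The rail is 14 mm wide and runs under the whole cell. From x=-26 to 23 mm (plus s) both sides of the rail are open for the fingers down to the base plate at z=8.
- shampoo: Closed white shampoo bottle, 60 mm diameter, 190 mm tall, standing on the shelf; origin at the centre of its underside. Leave it alone.
- tumbler: Round white ceramic tumbler, 72 mm across the rim, 95 mm tall, standing on the shelf; origin at the centre of its underside. Leave it alone.
- pumice: Black pumice stone, 85 x 45 x 30 mm, lying on the shelf; origin at the centre of its underside. Leave it alone.
- comb: Clear acrylic comb, 150 x 32 x 5 mm, lying on the shelf; origin near the middle of its underside, x along its back. Leave it alone.
Mind the look-alikes: they are no part of the job. Of the things that look like the cell, the middle-sized one is meant.

How it is judged:
On the way:
1. the cell, button end raised, is pressed on the bay's spring contact (contact force between cell and bay above 5 N and angle between cell's own x axis and vertical between 0.6 and 1.47 rad and x of cell in the frame of bay between -0.03 and 0.03 m and y of cell in the frame of bay between -0.006 and 0.006 m and z of cell in the frame of bay below 0.075 m), for 0.1 s.
At the end, for the whole second after the job is handed in: The cell lies released and at rest in the cradle: level within 0.05 rad, along the bay within 0.08 rad and 3 mm sideways, button towards the end wall, axis within 2 mm of its seated height (33 mm above the bay's underside), held by the spring (more than 4 N between cell and bay) (z of cell in the frame of bay between 0.031 and 0.035 m and y of cell in the frame of bay between -0.003 and 0.003 m and x of cell in the frame of bay between -0.0125 and 0.0125 m and x of cell_button in the frame of bay above 0.02 m and angle between the x axis of cell and the x axis of bay, either way round below 0.08 rad and angle between cell's own x axis and vertical between 1.52 and 1.62 rad and contact force between cell and bay above 4 N and linear speed of cell below 0.01 m/s and contact force between the fingers and cell below 0.1 N); the robot touches nothing.
It fails at once if the spring is run hard on its stop, or the button end forced down (over 18 N between cell and bay while the cell is tilted button up by over 0.12 rad) (contact force between cell and bay above 18 N and angle between cell's own x axis and vertical below 1.45 rad).
It fails at once if the cell is forced into the bay (over 28 N between cell and bay) (contact force between cell and bay above 28 N).
It fails at once if the robot leans on the bay (over 15 N) (contact force between any of the fingers, the arm and bay above 15 N).
It fails at once if a bystander is moved by more than 15 mm (distance of any of shampoo, tumbler, pumice, comb from where it was at the start of the episode above 0.015 m).
It also fails if it takes over 72 s, if anything falls off the work surface, if the arm or the gripper's body presses on something with over 40 N, if the wrist force passes 120 N, or if a joint passes its speed limit or range.

## Working session

There is one attempt and no reset: what is moved stays moved. The work goes in short steps, Python scripts to look and compute and a shell command to move; the robot and the scene stay as the last step left them, time stands still between calls to the robot, and variables do not carry over. Pictures are saved under pics/ and viewed, about 8 in all and at most 12, crops included, and the job is handed in when it is done.

```bash
mkdir -p pics; ls; cat > h.py <<'E'
import cv2, numpy as np
from bench import state, viewer, order
def cap(n,f=None):
    c=viewer.capture(n)
    if f: cv2.imwrite('pics/'+f,c['frame'])
    return c
def ray(c,u,v):
    K=np.array(c['intrinsics']);P=np.array(c['pose'])
    d=np.linalg.inv(K)@[u,v,1]; d=P[:3,:3]@[d[0],-d[1],-d[2]]
    return P[:3,3],d/np.linalg.norm(d)
def onz(c,u,v,z):
    o,d=ray(c,u,v); return o+d*(z-o[2])/d[2]
def proj(c,p):
    K=np.array(c['intrinsics']);P=np.array(c['pose'])
    q=P[:3,:3].T@(np.array(p)-P[:3,3]); q=K@[q[0],-q[1],-q[2]]; return q[:2]/q[2]
def tri(o1,d1,o2,d2):
    A=np.stack([d1,-d2],1); t=np.linalg.lstsq(A,o2-o1,rcond=None)[0]
    a=o1+d1*t[0];b=o2+d2*t[1]; return (a+b)/2,np.linalg.norm(a-b)
E
python3 - <<'E'
from h import *
for n in('scene','top'):
    c=cap(n,n+'0.png'); print(n,np.round(c['intrinsics'],1).tolist(),np.round(c['pose'],3).tolist(),[k for k in c])
s=state(); print({k:np.round(v,3).tolist() for k,v in s.items()})
E
```

```text
pics
scene [[493.8, 0.0, 313.6], [0.0, 493.8, 201.9], [0.0, 0.0, 1.0]] [[0.39, -0.563, 0.728, 1.558], [0.92, 0.219, -0.324, -0.484], [0.023, 0.797, 0.604, 0.975], [0.0, 0.0, 0.0, 1.0]] ['frame', 'intrinsics', 'pose']
top [[395.8, 0.0, 316.7], [0.0, 395.8, 199.4], [0.0, 0.0, 1.0]] [[0.003, 0.987, -0.158, 0.334], [-1.0, 0.002, -0.007, 0.001], [-0.007, 0.158, 0.987, 1.0], [0.0, 0.0, 0.0, 1.0]] ['frame', 'intrinsics', 'pose']
{'time': 0.1, 'joint_positions': [-1.283, 0.537, -0.004, 1.539, 0.003, 1.067, -0.071], 'joint_velocities': [-0.001, -0.001, -0.001, -0.004, 0.001, -0.002, -0.0], 'joint_torque': [0.003, -57.208, 0.994, -25.223, -0.056, 0.013, 0.0], 'ee_pos': [0.225, 0.609, 0.238], 'tcp_rot': [[-0.0, 0.346, 0.938], [-0.001, 0.938, -0.346], [-1.0, -0.002, 0.0]], 'force': [0.384, -0.398, 0.334], 'torque': [0.012, 0.041, 0.019], 'grip_width': 1.002}
```

View pics/top0.png

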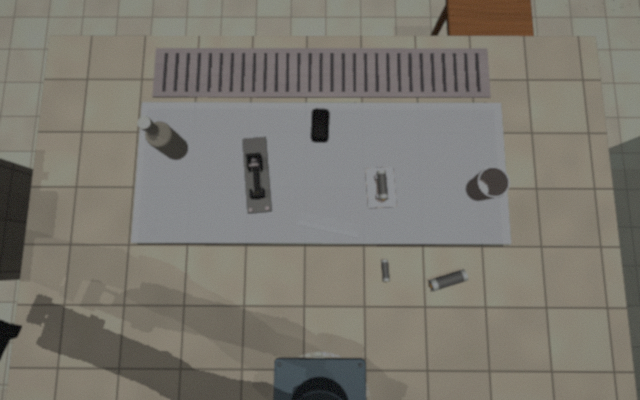

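View pics/scene0.png

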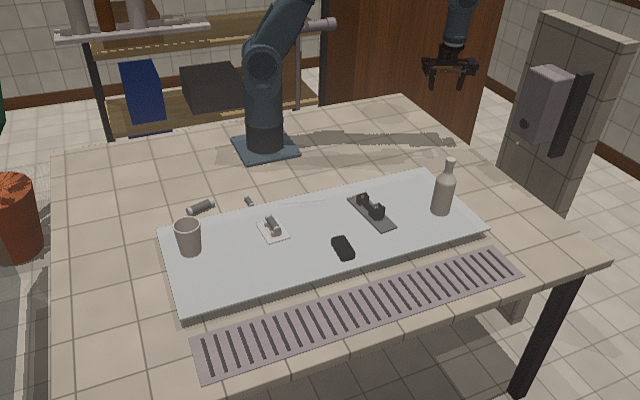

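The top view shows three cylinders: (381,185) on the dish, (385,270) small on the table, and (449,280) large on the table. The one on the dish is middle-sized and is the only one on the ridged dish, so it's my candidate. The bay is at (256,175), pumice at (320,125), comb at (328,228), shampoo at (158,133), and tumbler at (490,183). I'll confirm with an enlarged crop.

```bash
python3 - <<'E'
from h import *
t=cv2.imread('pics/top0.png'); s=cv2.imread('pics/scene0.png')
g=lambda im,a,b,w,h,k:cv2.resize(im[b:b+h,a:a+w],None,fx=k,fy=k,interpolation=cv2.INTER_CUBIC)
A=g(t,355,160,130,135,3)   # three cylinders
B=g(t,230,130,50,90,6)
A=cv2.copyMakeBorder(A,0,540-A.shape[0],0,0,0)
im=np.hstack([A,B]); im=cv2.convertScaleAbs(im,alpha=1.3,beta=20); cv2.imwrite('pics/c1.png',im); print(im.shape)
C=np.vstack([g(s,340,180,65,60,8)[:, :],]) ; D=g(s,240,205,65,45,8)
D=cv2.copyMakeBorder(D[:, :270],0,480-D.shape[0],0,0,0)
cv2.imwrite('pics/c2.png',cv2.convertScaleAbs(np.hstack([C,D]),alpha=1.5,beta=30))
E
```

```text
(540, 690, 3)
```

View pics/c1.png

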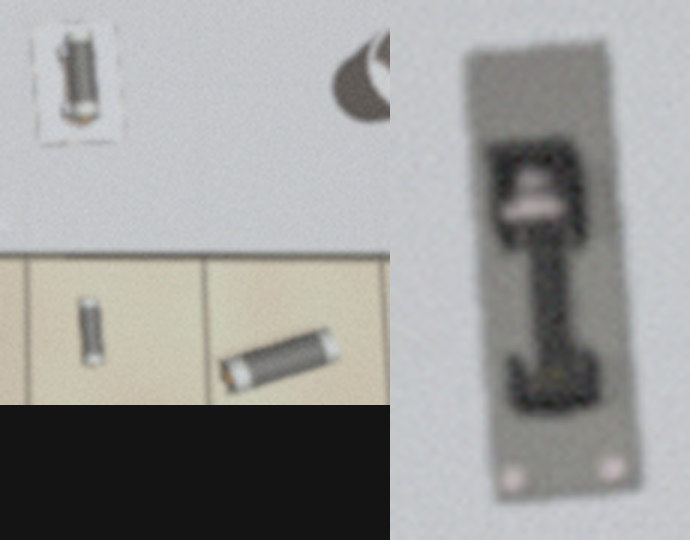

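View pics/c2.png

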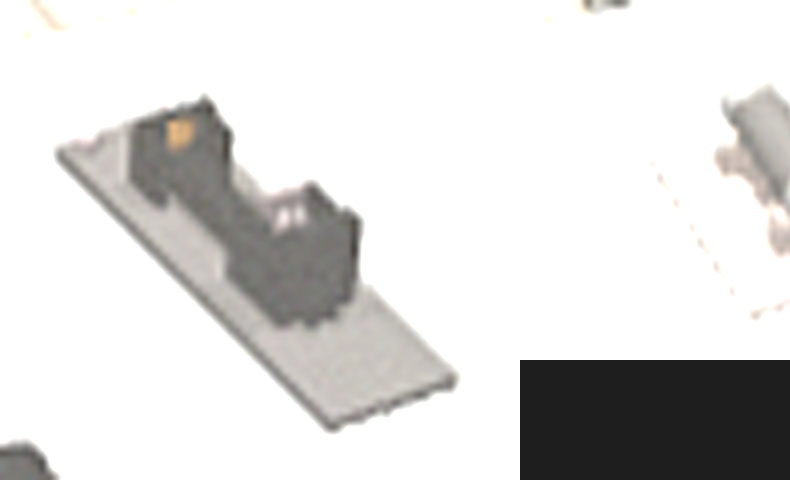

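The crop confirms it. The dish cylinder at top px (381,185) is middle-sized, with its brass button toward the robot at (382,199). The bay's spring end is far from the robot and its end wall is near, so bay x points roughly along world -x. Next I'll measure the poses.

```bash
python3 - <<'E'
from h import *
c=cap('top'); im=cv2.resize(c['frame'],None,fx=4,fy=4,interpolation=cv2.INTER_CUBIC)
g=cv2.GaussianBlur(cv2.cvtColor(im,cv2.COLOR_BGR2GRAY),(7,7),0)
up=lambda p:((p[0]+.5)/4-.5,(p[1]+.5)/4-.5)
def quad(m,roi,name,z):
    x0,y0,x1,y1=[4*v for v in roi]
    mm=np.zeros_like(m); mm[y0:y1,x0:x1]=m[y0:y1,x0:x1]
    cs,_=cv2.findContours(mm,cv2.RETR_EXTERNAL,cv2.CHAIN_APPROX_NONE)
    k=max(cs,key=cv2.contourArea); r=cv2.minAreaRect(k); b=cv2.boxPoints(r)
    P=np.array([onz(c,*up(p),z) for p in b]); e=[np.linalg.norm(P[i]-P[(i+1)%4]) for i in range(2)]
    i=int(np.argmax(e)); v=P[(i+1)%4]-P[i]; v*=-np.sign(v[0])
    print(name,'ctr',P.mean(0).round(4),'sides',np.round(e,4),'xdir deg',round(np.degrees(np.arctan2(v[1],v[0])),2),'px',np.round([up(p) for p in b],1).tolist())
    return P
print('shelf grey',g[4*200,4*200],'plate',g[4*210,4*250],g[4*145,4*255],'dish',g[4*175,4*370],g[4*204,4*390],'cell',g[4*185,4*381])
th=(int(g[4*200,4*200])+int(g[4*145,4*255]))/2
m=(g<th).astype(np.uint8)*255
quad(m,(235,130,280,220),'bay',.048)
sl=g[4*200,4*200]; 
quad((g<110).astype(np.uint8)*255,(370,165,392,204),'cell',.069)
quad((g<70).astype(np.uint8)*255,(240,148,272,202),'cradle',.075)
np.save('g.npy',g)
hsv=cv2.cvtColor(im,cv2.COLOR_BGR2HSV)
roi=hsv[4*160:4*212,4*355:4*402]; print(im[4*175,4*370],im[4*204,4*390],im[4*175,4*350])
# dish: saturation/brightness difference
d=np.linalg.norm(cv2.GaussianBlur(im,(7,7),0).astype(float)-np.array(im[4*170:4*200,4*340:4*360].reshape(-1,3).mean(0)),axis=2)
mm=((d>10)*255).astype(np.uint8); mm=cv2.morphologyEx(mm,cv2.MORPH_CLOSE,np.ones((15,15)))
quad(mm,(357,160,405,212),'dish',.046)
E
```

```text
shelf grey 138 plate 123 84 dish 143 141 cell 73
bay ctr [0.5488 0.157  0.048 ] sides [0.0631 0.1921] xdir deg -174.43 px [[241.0, 137.89999389648438], [266.20001220703125, 136.0], [272.0, 211.8000030517578], [246.8000030517578, 213.8000030517578]]
cell ctr [ 0.5155 -0.1452  0.069 ] sides [0.0302 0.0725] xdir deg -177.68 px [[373.6000061035156, 171.8000030517578], [386.1000061035156, 171.0], [388.1000061035156, 200.6999969482422], [375.6000061035156, 201.60000610351562]]
cradle ctr [0.5401 0.1543 0.075 ] sides [0.0426 0.1162] xdir deg -173.18 px [[244.60000610351562, 152.89999389648438], [262.20001220703125, 151.1999969482422], [266.79998779296875, 198.3000030517578], [249.1999969482422, 200.0]]
[145 143 141] [145 141 141] [139 139 136]
dish ctr [ 0.5176 -0.1473  0.046 ] sides [0.0777 0.1069] xdir deg -177.26 px [[363.0, 167.10000610351562], [394.29998779296875, 164.6999969482422], [397.6000061035156, 207.5], [366.29998779296875, 209.89999389648438]]
```

```bash
python3 - <<'E'
from h import *
c=cap('top'); im=cv2.resize(c['frame'],None,fx=4,fy=4,interpolation=cv2.INTER_CUBIC)
g=cv2.GaussianBlur(cv2.cvtColor(im,cv2.COLOR_BGR2GRAY),(5,5),0).astype(float)
a=np.radians(-174.6); X=np.array([np.cos(a),np.sin(a),0]); Y=np.array([-X[1],X[0],0]); O=np.array([.5408,.1562,.040])
def samp(bx,by,bz):
    u,v=proj(c,O+X*bx+Y*by+[0,0,bz]); 
    return cv2.getRectSubPix(g.astype(np.float32),(1,1),(float((u+.5)*4-.5),float((v+.5)*4-.5)))[0,0]
def prof(z,lo,hi,by):
    xs=np.arange(lo,hi,.001); return xs,np.array([np.mean([samp(x,y,z) for y in by]) for x in xs])
for n,z,lo,hi in (('far top edge -60',.048,-.075,-.045),('near wall bottom +43',.008,.028,.06),('near wall top +35',.038,.02,.05)):
    xs,p=prof(z,lo,hi,[-.008,-.004,0,.004,.008]); print(n); print(' '.join(f'{x*1e3:.0f}:{v:.0f}' for x,v in zip(xs,p)))
# plate ends & sides
xs,p=prof(.008,-.115,-.09,[-.02,0,.02]); print(' '.join(f'{x*1e3:.0f}:{v:.0f}' for x,v in zip(xs,p)))
xs,p=prof(.008,.075,.1,[-.02,0,.02]);print(' '.join(f'{x*1e3:.0f}:{v:.0f}' for x,v in zip(xs,p)))
ys=np.arange(-.04,.041,.002)
for nm,bx,bz in(('plate',[-.09,-.08,.055,.065],.008),('housing',[-.057,-.054],.048),('wall',[.037,.039,.041],.038),('rail',[-.01,0,.01],.022)):
    print(nm,' '.join(f'{y*1e3:.0f}:{np.mean([samp(x,y,bz) for x in bx]):.0f}' for y in ys))
E
```

```text
far top edge -60
-75:85 -74:86 -73:85 -72:85 -71:85 -70:85 -69:84 -68:84 -67:85 -66:85 -65:85 -64:84 -63:85 -62:85 -61:86 -60:86 -59:86 -58:86 -57:86 -56:85 -55:82 -54:78 -53:72 -52:64 -51:56 -50:47 -49:39 -48:33 -47:29 -46:26
near wall bottom +43
28:40 29:40 30:40 31:39 32:40 33:40 34:41 35:42 36:42 37:41 38:40 39:38 40:37 41:35 42:34 43:32 44:30 45:25 46:21 47:18 48:18 49:23 50:31 51:41 52:51 53:61 54:70 55:78 56:84 57:88 58:90 59:91
near wall top +35
20:49 21:48 22:48 23:48 24:49 25:50 26:50 27:50 28:50 29:50 30:49 31:49 32:48 33:48 34:47 35:46 36:45 37:44 38:44 39:44 40:44 41:44 42:43 43:42 44:40 45:37 46:35 47:34 48:33 49:31
-115:136 -114:136 -113:136 -112:136 -111:136 -110:137 -109:136 -108:135 -107:133 -106:129 -105:122 -104:114 -103:105 -102:97 -101:91 -100:87 -99:84 -98:83 -97:84 -96:84 -95:85 -94:84 -93:84 -92:85 -91:85 -90:85
75:110 76:112 77:113 78:112 79:110 80:107 81:102 82:96 83:91 84:90 85:93 86:99 87:109 88:118 89:127 90:132 91:135 92:137 93:138 94:138 95:137 96:137 97:137 98:138 99:137 100:137
plate -40:137 -38:137 -36:138 -34:133 -32:122 -30:106 -28:93 -26:87 -24:8
[... 328 characters left out ...]
81 -8:80 -6:80 -4:81 -2:82 0:82 2:82 4:82 6:81 8:83 10:82 12:82 14:83 16:84 18:86 20:87 22:86 24:86 26:88 28:85 30:85 32:92 34:109 36:125 38:135 40:137
wall -40:137 -38:137 -36:137 -34:136 -32:136 -30:137 -28:132 -26:118 -24:102 -22:93 -20:88 -18:78 -16:61 -14:39 -12:32 -10:41 -8:55 -6:61 -4:52 -2:42 0:41 2:40 4:38 6:35 8:34 10:37 12:40 14:41 16:34 18:38 20:57 22:74 24:82 26:83 28:84 30:85 32:93 34:110 36:125 38:134 40:138
rail -40:136 -38:136 -36:136 -34:137 -32:136 -30:127 -28:112 -26:96 -24:88 -22:86 -20:86 -18:84 -16:83 -14:84 -12:84 -10:80 -8:69 -6:53 -4:39 -2:33 0:30 2:31 4:34 6:39 8:53 10:68 12:77 14:82 16:85 18:86 20:87 22:89 24:89 26:88 28:87 30:94 32:111 34:126 36:135 38:137 40:137
```

```bash
cat >> h.py <<'E'
def frame(deg,o):
    a=np.radians(deg); X=np.array([np.cos(a),np.sin(a),0]); return np.array(o),X,np.array([-X[1],X[0],0])
def edges(c,F,z,axis,rng,other,k=4):
    """strongest intensity steps along a frame axis, returned in mm"""
    O,X,Y=F; g=cv2.GaussianBlur(cv2.cvtColor(c['frame'],cv2.COLOR_BGR2GRAY),(3,3),0).astype(np.float32)
    xs=np.arange(rng[0],rng[1],.0005); p=[]
    for x in xs:
        v=[]
        for y in other:
            q=O+(X*x+Y*y if axis=='x' else X*y+Y*x)+[0,0,z]; u=proj(c,q)
            v.append(cv2.getRectSubPix(g,(1,1),(float(u[0]),float(u[1])))[0,0])
        p.append(np.mean(v))
    d=np.gradient(cv2.GaussianBlur(np.array(p,np.float32)[None],(0,0),2)[0]); i=int(np.argmax(abs(d)))
    return round(xs[i]*1e3,1),round(float(d[i]),1)
E
python3 - <<'E'
from h import *
B=frame(-174.5,[.5408,.1562,.04]); D=frame(-177.3,[.5176,-.1473,.04])
for n in('top','scene'):
    c=cap(n); print(n,'bay plate: x-103',edges(c,B,.008,'x',(-.115,-.09),[-.02,-.01,0,.01,.02]),'x87',edges(c,B,.008,'x',(.075,.1),[-.02,-.01,0,.01,.02]),
     'y-30',[edges(c,B,.008,'y',(-.042,-.02),q) for q in([-.09,-.08],[.06,.07])],'y30',[edges(c,B,.008,'y',(.02,.042),q) for q in([-.09,-.08],[.06,.07])])
    print(' cradle: -60top',edges(c,B,.048,'x',(-.075,-.04),[-.01,-.005,0,.005,.01]),'43bot',edges(c,B,.008,'x',(.03,.065),[-.01,-.005,0,.005,.01]),'43top',edges(c,B,.038,'x',(.03,.065),[-.01,-.005,0,.005,.01]),'rail y',edges(c,B,.022,'y',(-.018,0),[0,.01,.02]),edges(c,B,.022,'y',(0,.018),[0,.01,.02]))
    print(' dish: x-50',edges(c,D,.006,'x',(-.06,-.04),[-.025,-.02,.02,.025]),'x50',edges(c,D,.006,'x',(.04,.06),[-.025,-.02,.02,.025]),'y-35',[edges(c,D,.006,'y',(-.045,-.025),q) for q in([-.04,-.03],[.03,.04])],'y35',[edges(c,D,.006,'y',(.025,.045),q) for q in([-.04,-.03],[.03,.04])])
    print(' cell: y-11',edges(c,D,.029,'y',(-.02,-.004),[-.01,0,.01]),'y11',edges(c,D,.029,'y',(.004,.02),[-.01,0,.01]),'sleeve ends top',edges(c,D,.040,'x',(-.045,-.015),[-.003,0,.003]),edges(c,D,.040,'x',(.015,.045),[-.003,0,.003]))
E
```

```text
top bay plate: x-103 (np.float64(-103.5), -3.1) x87 (np.float64(87.5), 3.2) y-30 [(np.float64(-31.0), -3.2), (np.float64(-31.0), -2.9)] y30 [(np.float64(30.5), 3.4), (np.float64(31.0), 3.1)]
 cradle: -60top (np.float64(-51.0), -3.4) 43bot (np.float64(52.5), 4.2) 43top (np.float64(57.5), 4.2) rail y (np.float64(-7.0), -3.3) (np.float64(8.5), 3.3)
 dish: x-50 (np.float64(-50.5), 0.3) x50 (np.float64(47.0), -1.1) y-35 [(np.float64(-32.5), 0.8), (np.float64(-31.5), 1.1)] y35 [(np.float64(32.5), -0.5), (np.float64(33.5), -0.5)]
 cell: y-11 (np.float64(-13.0), -4.4) y11 (np.float64(12.0), 4.5) sleeve ends top (np.float64(-27.5), -3.5) (np.float64(22.0), 3.5)
scene bay plate: x-103 (np.float64(-107.0), -5.3) x87 (np.float64(86.0), 4.0) y-30 [(np.float64(-30.5), -3.9), (np.float64(-38.0), -6.7)] y30 [(np.float64(33.0), 5.3), (np.float64(35.0), 5.5)]
 cradle: -60top (np.float64(-65.5), -2.3) 43bot (np.float64(62.0), 0.8) 43top (np.float64(53.5), 5.1) rail y (np.float64(-9.5), -2.6) (np.float64(15.5), 2.2)
 dish: x-50 (np.float64(-47.5), 1.9) x50 (np.float64(57.0), 0.5) y-35 [(np.float64(-33.5), 0.6), (np.float64(-27.0), -1.1)] y35 [(np.float64(32.0), -1.7), (np.float64(33.0), -1.7)]
 cell: y-11 (np.float64(-13.0), -5.2) y11 (np.float64(14.0), 2.7) sleeve ends top (np.float64(-35.0), 3.3) (np.float64(23.5), 2.8)
```

Bay: origin ≈ (0.541, 0.156), x direction −174.5°. Both views put the cradle shift at s ≈ +9 to +10 mm (housing far edge at −51 against −60 nominal, wall outer face at +52.5 against +43). Dish: centre ≈ (0.518, −0.147), x direction −177.3°. Moving over now.

```bash
python3 -m pendant '[{"xyz":[0.019,-0.034,0],"spin":2},{"xyz":[0.019,-0.034,0],"spin":2},{"xyz":[0.019,-0.034,0],"spin":2},{"xyz":[0.019,-0.034,0],"spin":2},{"xyz":[0.019,-0.034,0],"spin":2},{"xyz":[0.019,-0.034,0],"spin":2},{"xyz":[0.019,-0.034,0],"spin":2},{"xyz":[0.019,-0.034,0],"spin":2},{"xyz":[0.019,-0.034,0],"spin":2},{"xyz":[0.019,-0.034,0],"spin":2},{"xyz":[0.019,-0.034,0],"spin":2},{"xyz":[0.019,-0.034,0],"spin":1}]' -1 10
```

```text
time: 1.5
ee_pos: [0.4544, 0.1904, 0.2389]
tcp_rot: [[-0.001, -0.076, 0.997], [0.004, 0.997, 0.076], [-1.0, 0.004, -0.0]]
force: [-0.3, 0.3, 0.1]
grip_width: 1.001
```

```bash
python3 -m pendant '[{"xyz":[0.0065,-0.038,0],"spin":-1.7},{"xyz":[0.0065,-0.038,0]},{"xyz":[0.0065,-0.038,0]},{"xyz":[0.0065,-0.038,0]},{"xyz":[0.0065,-0.038,0]},{"xyz":[0.0065,-0.038,0]},{"xyz":[0.0065,-0.038,0]},{"xyz":[0.0065,-0.038,-0.01]},{"xyz":[0.0065,-0.034,-0.03]},{"xyz":[0,0,-0.03]},{"xyz":[0,0,0]}]'
```

```text
$[1]: bad value
```

```bash
python3 -m pendant '[{"xyz":[0.0065,-0.038,0],"spin":-1.7},{"xyz":[0.0065,-0.038,0],"spin":0},{"xyz":[0.0065,-0.038,0],"spin":0},{"xyz":[0.0065,-0.038,0],"spin":0},{"xyz":[0.0065,-0.038,0],"spin":0},{"xyz":[0.0065,-0.038,0],"spin":0},{"xyz":[0.0065,-0.038,0],"spin":0},{"xyz":[0.0065,-0.038,-0.01],"spin":0},{"xyz":[0.0065,-0.034,-0.03],"spin":0},{"xyz":[0,0,-0.03],"spin":0},{"xyz":[0,0,0],"spin":0}]'
```

```text
time: 2.6
ee_pos: [0.517, -0.169, 0.1704]
tcp_rot: [[0.01, -0.037, 0.999], [0.001, 0.999, 0.037], [-1.0, 0.001, 0.01]]
force: [-0.5, 0.1, 0.3]
grip_width: 1.0
```

```bash
python3 -m pendant '[{"xyz":[-0.0035,0.02,-0.02],"spin":0.6},{"xyz":[0,0,-0.03],"spin":0},{"xyz":[0,0,0],"spin":0},{"xyz":[0,0,0],"spin":0}]'
python3 - <<'E'
from h import *
c=cap('top','t2.png'); s=cap('scene','s2.png'); e=state()['ee_pos']; print(e, proj(c,e),proj(s,e), proj(c,[.5136,-.1475,.069]),proj(s,[.5136,-.1475,.069]))
g=lambda im,a,b,w,h,k:cv2.resize(im[b:b+h,a:a+w],None,fx=k,fy=k,interpolation=cv2.INTER_CUBIC)
im=np.hstack([g(c['frame'],345,145,80,80,5),g(s['frame'],235,180,80,80,5)]); cv2.imwrite('pics/c3.png',cv2.convertScaleAbs(im,alpha=1.2,beta=20))
E
```

```text
time: 3.0
ee_pos: [0.5161, -0.1477, 0.124]
tcp_rot: [[0.015, -0.049, 0.999], [0.001, 0.999, 0.049], [-1.0, 0.0, 0.015]]
force: [0.6, -0.2, -0.2]
grip_width: 1.0
[ 0.51622655 -0.14813277  0.1242    ] [385.9264476  181.19425679] [271.50709555 208.11217339] [381.86077928 186.96435725] [271.95815822 222.72280662]
```

View pics/c3.png

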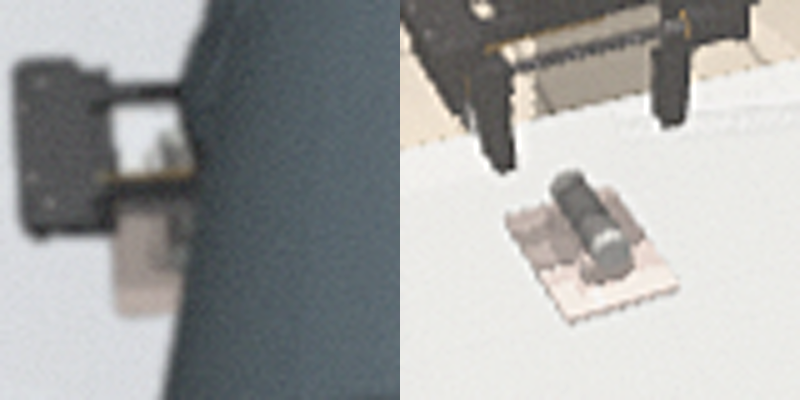

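The picture shows the cell undisturbed on the dish (scene px ≈(272,222)) with the open fingers straddling it. Going down and gripping.

```bash
python3 -m pendant '[{"xyz":[-0.002,0.0,-0.03],"spin":0},{"xyz":[0,0,-0.025],"spin":0},{"xyz":[0,0,-0.012],"spin":0},{"xyz":[0,0,0],"spin":0},{"xyz":[0,0,0],"spin":0}]'
```

```text
time: 3.6
ee_pos: [0.5202, -0.1497, 0.0631]
tcp_rot: [[0.028, -0.048, 0.998], [-0.001, 0.999, 0.048], [-1.0, -0.003, 0.028]]
force: [0.5, 0.1, -0.2]
grip_width: 0.999
```

```bash
python3 -m pendant '[{"xyz":[-0.006,0.002,0],"spin":0},{"xyz":[0,0,-0.006],"spin":0},{"xyz":[0,0,-0.006],"spin":0},{"xyz":[0,0,0],"spin":0}]'; python3 -m pendant '[{"xyz":[0,0,0],"spin":0}]'
```

```text
time: 4.0
ee_pos: [0.5156, -0.148, 0.0533]
tcp_rot: [[0.033, -0.048, 0.998], [-0.002, 0.999, 0.048], [-0.999, -0.004, 0.033]]
force: [0.7, 0.9, 0.0]
grip_width: 1.001
time: 4.1
ee_pos: [0.5156, -0.148, 0.0532]
tcp_rot: [[0.033, -0.048, 0.998], [-0.002, 0.999, 0.048], [-0.999, -0.004, 0.033]]
force: [0.7, -0.4, 0.4]
grip_width: 1.004
```

```bash
python3 -m pendant '[{"xyz":[-0.003,0,-0.002],"spin":0},{"xyz":[0,0,0],"spin":0}]'; python3 -m pendant '[{"xyz":[0,0,0],"spin":0},{"xyz":[0,0,0],"spin":0},{"xyz":[0,0,0],"spin":0},{"xyz":[0,0,0],"spin":0},{"xyz":[0,0,0],"spin":0},{"xyz":[0,0,0],"spin":0},{"xyz":[0,0,0],"spin":0},{"xyz":[0,0,0],"spin":0}]' 1 5
```

```text
time: 4.3
ee_pos: [0.5124, -0.148, 0.0511]
tcp_rot: [[0.033, -0.048, 0.998], [-0.002, 0.999, 0.048], [-0.999, -0.004, 0.033]]
force: [-0.7, -0.5, -0.2]
grip_width: 1.002
time: 5.1
ee_pos: [0.5127, -0.1481, 0.0513]
tcp_rot: [[0.033, -0.048, 0.998], [-0.002, 0.999, 0.048], [-0.999, -0.004, 0.033]]
force: [0.4, -0.3, -0.4]
grip_width: 0.299
```

```bash
python3 -m pendant '[{"xyz":[0,0,0],"spin":0},{"xyz":[0,0,0],"spin":0},{"xyz":[0,0,0],"spin":0}]'; python3 -m pendant '[{"xyz":[0,0,0.01],"spin":0},{"xyz":[0,0,0.02],"spin":0},{"xyz":[0,0,0.02],"spin":0},{"xyz":[0,0,0.02],"spin":0},{"xyz":[0,0,0.01],"spin":0},{"xyz":[0,0,0],"spin":0},{"xyz":[0,0,0],"spin":0}]'
cat > view.py <<'E'
import sys
from h import *
n=sys.argv[1]; s=cap('scene'); e=state()['ee_pos']; u,v=proj(s,np.array(e)+[0,0,.019]); a=int(u)-40;b=int(v)-40
k=cv2.resize(s['frame'][b:b+90,a:a+90],None,fx=6,fy=6,interpolation=cv2.INTER_CUBIC); cv2.imwrite('pics/'+n,cv2.convertScaleAbs(k,alpha=1.3,beta=15)); print(a,b,u,v)
E
python3 view.py c4.png
```

```text
time: 5.4
ee_pos: [0.5126, -0.1481, 0.0513]
tcp_rot: [[0.033, -0.048, 0.998], [-0.002, 0.999, 0.048], [-0.999, -0.004, 0.033]]
force: [-0.1, -0.8, 0.2]
grip_width: 0.243
time: 6.1
ee_pos: [0.5112, -0.1478, 0.1357]
tcp_rot: [[0.032, -0.048, 0.998], [-0.002, 0.999, 0.048], [-0.999, -0.003, 0.031]]
force: [-0.3, -0.4, -2.0]
grip_width: 0.247
230 158 270.699531727565 198.36876002723017
```

View pics/c4.png

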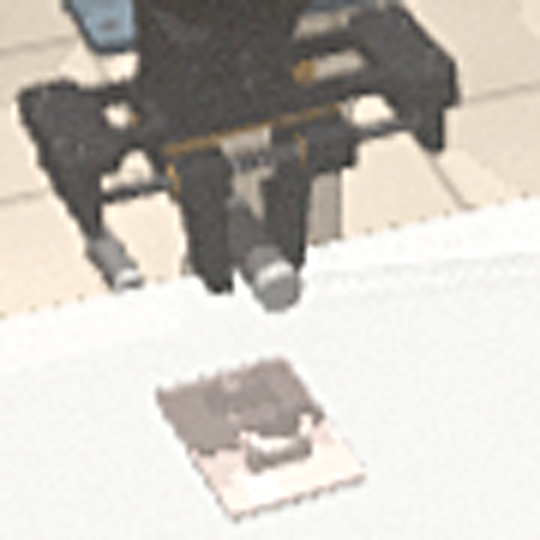

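```bash
python3 - <<'E'
from h import *
c=cap('scene'); st=state(); e=np.array(st['ee_pos']); R=np.array(st['tcp_rot']); g=e-R[:,0]*.019; print(g)
d=np.array([.999,.047,0])
for L in(.037,.042):
  for th in(-.1,0,.1,.2,.3):
    p=g+L*(d*np.cos(th)-np.array([0,0,1])*np.sin(th)); u=proj(c,p); print(L,th,(u-[230,158])*6)
f=c['frame'];
E
```

```text
[ 0.51028148 -0.14775361  0.15422128]
0.037 -0.1 [273.75535089 279.81851616]
0.037 0 [274.09882943 286.51982369]
0.037 0.1 [274.1326195  292.74397327]
0.037 0.2 [273.85799004 298.42796435]
0.037 0.3 [273.27959357 303.51542641]
0.042 -0.1 [277.90681486 285.08187811]
0.042 0 [278.29035466 292.69964715]
0.042 0.1 [278.32041979 299.76962728]
0.042 0.2 [277.99880101 306.22016429]
0.042 0.3 [277.33119129 311.98739348]
```

The cell is held and level: the flat face is at scene px ≈(276,206), matching the level prediction. The moves can't pitch the tool, so I'll set the tilt by letting the cell pivot between the pads. For a better lever I'll set it back on the saddles and regrip about 13 mm toward its flat end.

```bash
python3 -m pendant '[{"xyz":[0,0,-0.02],"spin":0},{"xyz":[0,0,-0.025],"spin":0},{"xyz":[0,0,-0.015],"spin":0},{"xyz":[0,0,0],"spin":0},{"xyz":[0,0,0],"spin":0}]'
```

```text
time: 6.7
ee_pos: [0.509, -0.1473, 0.0703]
tcp_rot: [[0.026, -0.048, 0.999], [-0.001, 0.999, 0.048], [-1.0, -0.002, 0.026]]
force: [-0.3, 0.5, 0.1]
grip_width: 0.246
```

```bash
python3 -m pendant '[{"xyz":[0.0035,0,-0.007],"spin":0},{"xyz":[0,0,-0.006],"spin":0},{"xyz":[0,0,-0.003],"spin":0},{"xyz":[0,0,0],"spin":0}]'
```

```text
time: 7.1
ee_pos: [0.514, -0.1476, 0.0545]
tcp_rot: [[0.028, -0.048, 0.998], [-0.001, 0.999, 0.048], [-1.0, -0.003, 0.028]]
force: [-0.8, 0.1, -0.4]
grip_width: 0.245
```

```bash
python3 -m pendant '[{"xyz":[-0.0015,0,-0.002],"spin":0},{"xyz":[0,0,-0.0015],"spin":0},{"xyz":[0,0,0],"spin":0}]';  python3 -m pendant '[{"xyz":[0,0,0],"spin":0},{"xyz":[0,0,0],"spin":0},{"xyz":[0,0,0],"spin":0},{"xyz":[0,0,0],"spin":0}]' 0.2; python3 -m pendant '[{"xyz":[0.006,0,0],"spin":0},{"xyz":[0.005,0,0],"spin":0},{"xyz":[0,0,0],"spin":0}]'
```

```text
time: 7.4
ee_pos: [0.5126, -0.1477, 0.0513]
tcp_rot: [[0.029, -0.048, 0.998], [-0.001, 0.999, 0.048], [-1.0, -0.003, 0.029]]
force: [-0.1, 0.5, 0.8]
grip_width: 0.249
time: 7.8
ee_pos: [0.5133, -0.1479, 0.0518]
tcp_rot: [[0.031, -0.048, 0.998], [-0.002, 0.999, 0.048], [-1.0, -0.003, 0.03]]
force: [0.9, -0.2, -0.4]
grip_width: 0.4
time: 8.1
ee_pos: [0.5256, -0.1479, 0.052]
tcp_rot: [[0.031, -0.048, 0.998], [-0.002, 0.999, 0.048], [-1.0, -0.003, 0.031]]
force: [0.7, 0.8, 0.5]
grip_width: 0.401
```

```bash
python3 -m pendant '[{"xyz":[0,0,0],"spin":0},{"xyz":[0,0,0],"spin":0},{"xyz":[0,0,0],"spin":0},{"xyz":[0,0,0],"spin":0},{"xyz":[0,0,0],"spin":0}]' 1 8; python3 -m pendant '[{"xyz":[0,0,0.006],"spin":0},{"xyz":[0,0,0.01],"spin":0},{"xyz":[0,0,0.005],"spin":0},{"xyz":[0,0,0],"spin":0},{"xyz":[0.014,0.0005,0],"spin":0},{"xyz":[0.02,0.001,0],"spin":0},{"xyz":[0.014,0.0005,0],"spin":0},{"xyz":[0,0,0],"spin":0},{"xyz":[0,0,0],"spin":0}]'
```

```text
time: 8.6
ee_pos: [0.5259, -0.1478, 0.0519]
tcp_rot: [[0.031, -0.048, 0.998], [-0.002, 0.999, 0.048], [-1.0, -0.003, 0.031]]
force: [-0.2, -0.6, -0.2]
grip_width: 0.246
time: 9.5
ee_pos: [0.5735, -0.1458, 0.0755]
tcp_rot: [[0.03, -0.047, 0.998], [-0.002, 0.999, 0.047], [-1.0, -0.003, 0.03]]
force: [0.3, -0.4, -1.6]
grip_width: 0.246
```

```bash
python3 -m pendant '[{"xyz":[0.008,0.0003,0],"spin":0},{"xyz":[0,0,-0.008],"spin":0},{"xyz":[0,0,-0.008],"spin":0},{"xyz":[0,0,0],"spin":0}]'; python3 -m pendant '[{"xyz":[0,0,-0.004],"spin":0},{"xyz":[0,0,-0.003],"spin":0},{"xyz":[0,0,0],"spin":0}]'
```

```text
time: 9.9
ee_pos: [0.5797, -0.1457, 0.0578]
tcp_rot: [[0.028, -0.046, 0.999], [-0.001, 0.999, 0.046], [-1.0, -0.003, 0.028]]
force: [-0.9, -0.1, -0.8]
grip_width: 0.246
time: 10.2
ee_pos: [0.5793, -0.1458, 0.0499]
tcp_rot: [[0.027, -0.046, 0.999], [-0.001, 0.999, 0.046], [-1.0, -0.002, 0.027]]
force: [-0.4, 0.9, 1.4]
grip_width: 0.248
```

Contact is just starting (Fz has risen to +1.4). I'll press on 8 mm to tip the button up.

```bash
python3 -m pendant '[{"xyz":[0,0,-0.003],"spin":0},{"xyz":[0,0,-0.003],"spin":0},{"xyz":[0,0,0],"spin":0}]'; python3 -m pendant '[{"xyz":[0,0,-0.003],"spin":0},{"xyz":[0,0,0],"spin":0}]';  python3 -m pendant '[{"xyz":[0,0,0],"spin":0}]'
```

```text
time: 10.5
ee_pos: [0.5802, -0.1458, 0.0441]
tcp_rot: [[0.029, -0.046, 0.999], [-0.001, 0.999, 0.046], [-1.0, -0.003, 0.029]]
force: [0.1, 0.3, 0.5]
grip_width: 0.244
time: 10.7
ee_pos: [0.5803, -0.1458, 0.041]
tcp_rot: [[0.029, -0.046, 0.999], [-0.001, 0.999, 0.046], [-1.0, -0.003, 0.029]]
force: [1.1, 0.3, -0.5]
grip_width: 0.241
time: 10.8
ee_pos: [0.5802, -0.1458, 0.0409]
tcp_rot: [[0.029, -0.046, 0.999], [-0.001, 0.999, 0.046], [-1.0, -0.003, 0.029]]
force: [-0.4, 1.3, 0.0]
grip_width: 0.247
```

```bash
python3 -m pendant '[{"xyz":[0,0,0.01],"spin":0},{"xyz":[0,0,0.03],"spin":0},{"xyz":[0,0,0.03],"spin":0},{"xyz":[0,0,0.02],"spin":0},{"xyz":[0,0,0],"spin":0},{"xyz":[0,0,0],"spin":0}]' - 20; python3 view.py c5.png; python3 - <<'E'
from h import *
import sys
c=cap('scene'); st=state(); e=np.array(st['ee_pos']); R=np.array(st['tcp_rot']); g=e-R[:,0]*.018; print(g)
u,v=proj(c,e+[0,0,.019]); o=[int(u)-40,int(v)-40]
d=np.array([.999,.046,0])
for L in(.028,-.040):
  for th in(0,.1,.2,.3):
    p=g+L*(d*np.cos(th)-np.array([0,0,1])*np.sin(th)); print(L,th,((proj(c,p)-o)*6).round(0))
E
```

```text
time: 11.4
ee_pos: [0.5776, -0.146, 0.1349]
tcp_rot: [[0.025, -0.045, 0.999], [-0.001, 0.999, 0.045], [-1.0, -0.002, 0.025]]
force: [-0.5, -0.2, -2.2]
grip_width: 0.241
239 172 279.49364996464226 212.36392137502372
[ 0.57696918 -0.14590901  0.15223959]
0.028 0 [267. 280.]
0.028 0.1 [267. 285.]
0.028 0.2 [267. 289.]
0.028 0.3 [266. 293.]
-0.04 0 [209. 194.]
-0.04 0.1 [209. 187.]
-0.04 0.2 [209. 181.]
-0.04 0.3 [210. 175.]
```

View pics/c5.png

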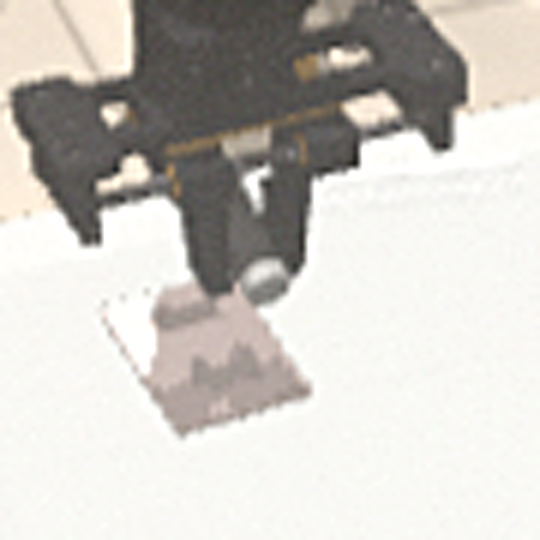

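The tilting force stayed at about 1 N, so the cell pivoted rather than slid. The crop shows the flat face at scene px ≈(284,219), which is consistent with a button-up tilt but doesn't prove it. I'll carry it over the bay and check again there.

```bash
python3 -m pendant '[{"xyz":[-0.004,0.02,0],"spin":1},{"xyz":[-0.006,0.034,0],"spin":1},{"xyz":[-0.006,0.034,0],"spin":0.9},{"xyz":[-0.006,0.034,0],"spin":0},{"xyz":[-0.006,0.034,0],"spin":0},{"xyz":[-0.006,0.034,0],"spin":0},{"xyz":[-0.006,0.034,0],"spin":0},{"xyz":[-0.006,0.034,0],"spin":0},{"xyz":[-0.004,0.02,0],"spin":0},{"xyz":[0,0,0],"spin":0},{"xyz":[0,0,0],"spin":0}]'
```

```text
time: 12.6
ee_pos: [0.5149, 0.1389, 0.1211]
tcp_rot: [[0.003, -0.095, 0.995], [-0.006, 0.995, 0.095], [-1.0, -0.007, 0.003]]
force: [0.4, -0.2, -0.7]
grip_width: 0.235
```

```bash
python3 -m pendant '[{"xyz":[0.005,0.008,0],"spin":0},{"xyz":[0.005,0.0075,0],"spin":0},{"xyz":[0,0,-0.015],"spin":0},{"xyz":[0,0,-0.015],"spin":0},{"xyz":[0,0,0],"spin":0},{"xyz":[0,0,0],"spin":0}]'; python3 view.py c6.png;  python3 - <<'E'
from h import *
c=cap('scene'); st=state(); e=np.array(st['ee_pos']); R=np.array(st['tcp_rot']); g=e-R[:,0]*.018
u,v=proj(c,e+[0,0,.019]); o=[int(u)-40,int(v)-40]
O,X,Y=frame(-174.5,[.5408,.1562,.04]); r=g-O; print('grasp in bay mm',(np.array([r@X,r@Y,r[2]])*1e3).round(1))
for L in(-.0275,.0425):
  for th in(0,.15,.3):
    print(L,th,((proj(c,g+L*(X*np.cos(th)+np.array([0,0,1])*np.sin(th)))-o)*6).round(0))
for n,p in(('housing top far corners',(-.051,.017,.048)),('',(-.051,-.017,.048)),('plate top mid',(-.0197,0,.0485))): print(n,((proj(c,O+X*p[0]+Y*p[1]+[0,0,p[2]])-o)*6).round(0))
E
```

```text
time: 13.2
ee_pos: [0.5271, 0.15, 0.0872]
tcp_rot: [[0.002, -0.088, 0.996], [-0.009, 0.996, 0.088], [-1.0, -0.009, 0.001]]
force: [-0.8, 0.4, -0.4]
grip_width: 0.242
327 152 367.0691809229069 192.722189750325
grasp in bay mm [14.2  4.5 65.7]
-0.0275 0 [272. 275.]
-0.0275 0.15 [271. 281.]
-0.0275 0.3 [269. 286.]
0.0425 0 [195. 201.]
0.0425 0.15 [197. 192.]
0.0425 0.3 [199. 183.]
housing top far corners [290. 352.]
 [348. 333.]
plate top mid [283. 307.]
```

View pics/c6.png

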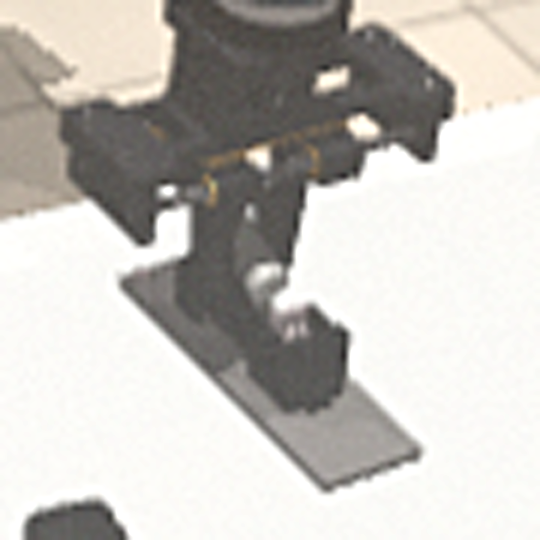

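The crop shows the cell's flat face at px ≈(372,198), where the arm pose predicts it. The cell runs button-up from there, and the bay housing is below at ≈(377,210). The grasp sits 4.5 mm off in bay y, so I'll correct that and descend in steps.

```bash
cat > st.py <<'E'
from h import *
st=state(); e=np.array(st['ee_pos']); R=np.array(st['tcp_rot']); g=e-R[:,0]*.018
O,X,Y=frame(-174.5,[.5408,.1562,.04]); r=g-O; f=np.array(st['force'])
print('grasp bay mm',(np.array([r@X,r@Y,r[2]])*1e3).round(2),'F bay',np.round([f@X,f@Y,f[2]],2),'jaw',round(np.degrees(np.arctan2(R[1,1],R[0,1])),2),'t',round(st['time'],1),'w',round(st['grip_width'],3),'pitch',round(R[0,0],3))
E
python3 -m pendant '[{"xyz":[0,0.0045,0],"spin":0.4},{"xyz":[0,0,-0.008],"spin":0},{"xyz":[0,0,-0.006],"spin":0},{"xyz":[0,0,0],"spin":0},{"xyz":[0,0,0],"spin":0}]' >/dev/null; python3 st.py
```

```text
grasp bay mm [13.05 -0.66 51.59] F bay [ 0.03 -0.28 -0.97] jaw 95.5 t 13.8 w 0.237 pitch 0.005
```

```bash
python3 -m pendant '[{"xyz":[-0.002,-0.0005,0],"spin":0},{"xyz":[0,0,-0.004],"spin":0},{"xyz":[0,0,0],"spin":0}]' >/dev/null; python3 st.py; python3 -m pendant '[{"xyz":[0,0,-0.003],"spin":0},{"xyz":[0,0,0],"spin":0}]' >/dev/null; python3 st.py
```

```text
grasp bay mm [15.25 -0.25 47.45] F bay [ 0.73 -1.13 -1.16] jaw 95.49 t 14.1 w 0.238 pitch 0.005
grasp bay mm [15.24 -0.19 44.23] F bay [ 0.12 -0.16 -0.69] jaw 95.48 t 14.3 w 0.237 pitch 0.005
```

No contact at z = 44 with the body over the end wall. A level cell would have touched at 49, so it is tilted by more than 0.12 rad. Now down a little more, then toward the spring.

```bash
python3 -m pendant '[{"xyz":[0,0,-0.002],"spin":0},{"xyz":[0,0,0],"spin":0}]' >/dev/null; python3 st.py; python3 -m pendant '[{"xyz":[0.003,0.0002,0],"spin":0},{"xyz":[0,0,0],"spin":0}]' >/dev/null; python3 st.py; python3 -m pendant '[{"xyz":[0.002,0.0002,0],"spin":0},{"xyz":[0,0,0],"spin":0},{"xyz":[0,0,0],"spin":0}]' >/dev/null; python3 st.py
```

```text
grasp bay mm [15.19 -0.19 42.02] F bay [ 0.48  0.06 -1.18] jaw 95.48 t 14.5 w 0.238 pitch 0.005
grasp bay mm [11.78 -0.05 42.07] F bay [ 0.42 -0.58 -0.63] jaw 95.48 t 14.7 w 0.236 pitch 0.005
grasp bay mm [ 9.74 -0.09 42.05] F bay [-0.12  0.46 -0.66] jaw 95.48 t 15.0 w 0.241 pitch 0.005
```

```bash
for i in 1 2; do python3 -m pendant '[{"xyz":[0.0015,0.0001,0],"spin":0},{"xyz":[0,0,0],"spin":0}]' >/dev/null; python3 st.py; done
```

```text
grasp bay mm [ 9.41 -0.07 41.71] F bay [ 2.15 -0.69 -0.65] jaw 95.49 t 15.2 w 0.236 pitch 0.002
grasp bay mm [ 8.78 -0.07 41.5 ] F bay [2.05 0.64 0.88] jaw 95.51 t 15.4 w 0.237 pitch 0.0
```

```bash
python3 -m pendant '[{"xyz":[0.0015,0.0001,0],"spin":0},{"xyz":[0,0,0],"spin":0}]' >/dev/null; python3 st.py
```

```text
grasp bay mm [ 8.02 -0.08 41.33] F bay [2.86 0.21 0.57] jaw 95.51 t 15.6 w 0.242 pitch -0.001
```

Spring contact felt at grasp x ≈ 9.6, which agrees with s ≈ +9 mm. Now compressing.

```bash
python3 -m pendant '[{"xyz":[0.002,0.0002,0.0005],"spin":0},{"xyz":[0.002,0.0002,0.0005],"spin":0}]' >/dev/null; python3 st.py; python3 -m pendant '[{"xyz":[0.0022,0.0002,0.0005],"spin":0},{"xyz":[0.0022,0.0002,0.0005],"spin":0}]' >/dev/null; python3 st.py
```

```text
grasp bay mm [ 5.77 -0.06 41.78] F bay [ 5.94 -0.67  0.43] jaw 95.54 t 15.8 w 0.239 pitch -0.005
grasp bay mm [ 4.300e+00 -1.000e-02  4.172e+01] F bay [ 6.57 -0.97  0.  ] jaw 95.56 t 16.0 w 0.24 pitch -0.012
```

```bash
python3 -m pendant '[{"xyz":[0.0028,0.0002,0.0004],"spin":0},{"xyz":[0.0028,0.0002,0.0004],"spin":0}]' >/dev/null; python3 st.py; python3 -m pendant '[{"xyz":[0.003,0.0002,0.0004],"spin":0}]' >/dev/null; python3 st.py
```

```text
grasp bay mm [ 2.7  -0.   41.28] F bay [ 8.43 -0.3   1.92] jaw 95.6 t 16.2 w 0.241 pitch -0.021
grasp bay mm [1.960e+00 2.000e-02 4.104e+01] F bay [ 7.93 -1.29  2.38] jaw 95.63 t 16.3 w 0.238 pitch -0.027
```

```bash
python3 -m pendant '[{"xyz":[0.0034,0.0002,0],"spin":0},{"xyz":[0.0034,0.0002,0],"spin":0}]' >/dev/null; python3 st.py; python3 -m pendant '[{"xyz":[0.0032,0.0002,-0.001],"spin":0}]' >/dev/null; python3 st.py
```

```text
grasp bay mm [ 0.42  0.11 39.65] F bay [ 9.77 -0.06  2.1 ] jaw 95.68 t 16.5 w 0.237 pitch -0.038
grasp bay mm [-0.07  0.14 37.93] F bay [8.77 0.32 1.27] jaw 95.71 t 16.6 w 0.238 pitch -0.044
```

```bash
python3 -m pendant '[{"xyz":[0.0025,0.0001,-0.0012],"spin":0}]' >/dev/null; python3 st.py; python3 -m pendant '[{"xyz":[0.0026,0.0001,-0.0012],"spin":0}]' >/dev/null; python3 st.py; python3 view.py c7.png
```

```text
grasp bay mm [-0.1   0.2  36.02] F bay [ 9.13 -0.78  2.04] jaw 95.74 t 16.7 w 0.239 pitch -0.05
grasp bay mm [-0.34  0.27 34.09] F bay [ 8.34 -0.98  2.22] jaw 95.76 t 16.8 w 0.237 pitch -0.055
329 163 369.87046536243486 203.15072945210906
```

View pics/c7.png

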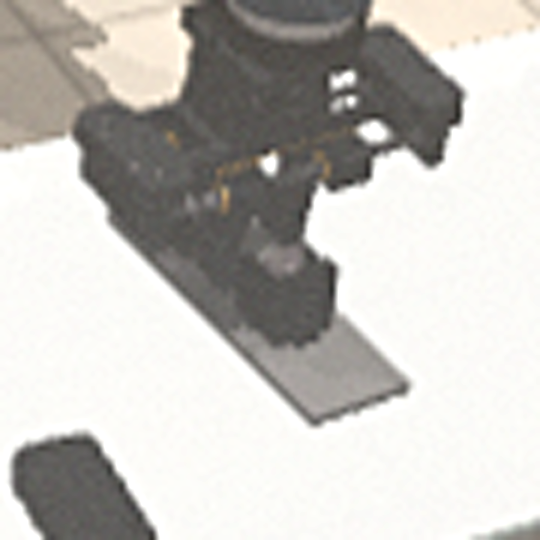

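The cell's flat end is now inside the housing at px ≈(375,206), and the grasp is at about seated height. I'll feel for the floor while letting the spring push go slowly.

```bash
python3 -m pendant '[{"xyz":[0.0024,0.0,-0.0008],"spin":0}]' >/dev/null; python3 st.py; python3 -m pendant '[{"xyz":[0.0024,0.0,-0.0008],"spin":0}]' >/dev/null; python3 st.py
```

```text
grasp bay mm [-0.63  0.32 32.51] F bay [ 9.53 -0.42 11.34] jaw 95.79 t 16.9 w 0.239 pitch -0.06
grasp bay mm [-0.95  0.23 31.98] F bay [11.74 -0.1  17.27] jaw 95.82 t 17.1 w 0.234 pitch -0.065
```

Floor contact is firm, with Fz rising sharply at seated height. Easing off at once and letting the spring carry the cell to the wall.

```bash
python3 -m pendant '[{"xyz":[0.001,0.0,0.0012],"spin":0}]' >/dev/null; python3 st.py; python3 -m pendant '[{"xyz":[-0.0005,0.0,0.0005],"spin":0},{"xyz":[-0.0005,0,0],"spin":0}]' >/dev/null; python3 st.py
```

```text
grasp bay mm [-0.21  0.31 32.79] F bay [ 2.49 -0.39 -9.13] jaw 95.83 t 17.1 w 0.235 pitch -0.069
grasp bay mm [-0.13  0.29 32.65] F bay [ 1.01 -0.48 -2.15] jaw 95.83 t 17.4 w 0.233 pitch -0.067
```

The push has gone (Fx ≈ 1 N with the spring still compressed), so the wall now takes the spring load. Releasing and checking.

```bash
python3 -m pendant '[{"xyz":[0,0,0],"spin":0},{"xyz":[0,0,0],"spin":0},{"xyz":[0,0,0],"spin":0},{"xyz":[0,0,0],"spin":0},{"xyz":[0,0,0],"spin":0}]' 0.0 >/dev/null; python3 st.py; python3 -m pendant '[{"xyz":[0,0,0.01],"spin":0},{"xyz":[0,0,0.02],"spin":0},{"xyz":[0,0,0.03],"spin":0},{"xyz":[0,0,0.03],"spin":0},{"xyz":[0,0,0.03],"spin":0},{"xyz":[0,0,0],"spin":0}]'
```

```text
grasp bay mm [-4.49  0.31 34.69] F bay [-0.82 -0.68  0.18] jaw 95.78 t 17.9 w 0.497 pitch -0.059
time: 18.45
ee_pos: [0.5439, 0.1554, 0.1842]
tcp_rot: [[-0.058, -0.1, 0.993], [-0.018, 0.995, 0.099], [-0.998, -0.012, -0.06]]
force: [-0.8, -0.9, 0.3]
grip_width: 0.501
```

```bash
python3 -m pendant '[{"xyz":[-0.005,-0.03,0],"spin":0},{"xyz":[-0.005,-0.035,0],"spin":0},{"xyz":[-0.005,-0.035,0],"spin":0},{"xyz":[-0.005,-0.035,0],"spin":0},{"xyz":[0,-0.035,0],"spin":0},{"xyz":[0,-0.03,0],"spin":0},{"xyz":[0,0,0],"spin":0}]'; python3 - <<'E'
from h import *
t=cap('top')['frame']; s=cap('scene')['frame']
g=lambda im,a,b,w,h,k:cv2.resize(im[b:b+h,a:a+w],None,fx=k,fy=k,interpolation=cv2.INTER_CUBIC)
im=np.hstack([g(t,230,130,50,90,6),g(s,340,180,75,90,6)]); cv2.imwrite('pics/c8.png',cv2.convertScaleAbs(im,alpha=1.4,beta=30)); print(im.shape)
E
```

```text
time: 19.15
ee_pos: [0.5213, -0.0497, 0.1866]
tcp_rot: [[-0.055, -0.104, 0.993], [-0.016, 0.995, 0.103], [-0.998, -0.01, -0.056]]
force: [0.5, -0.6, -0.3]
grip_width: 0.499
(540, 750, 3)
```

View pics/c8.png

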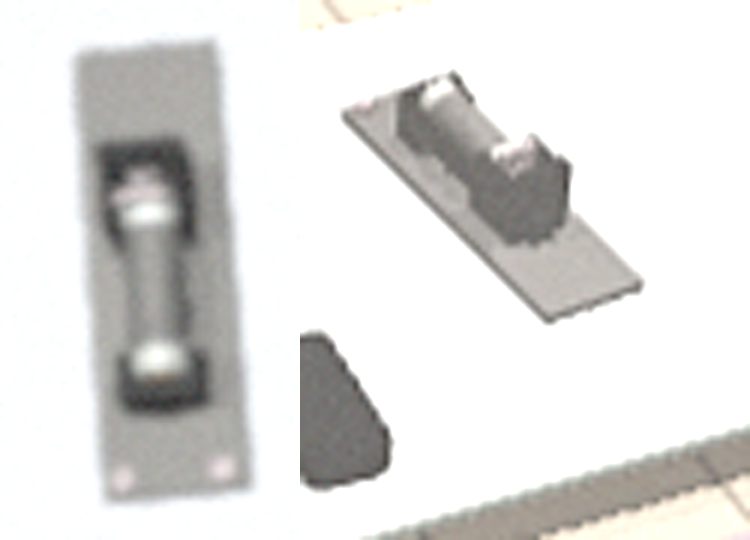

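The cell lies in the cradle, released. In the top crop it spans the spring plate (~(254,163) px) to the end wall (~(256,193)). In the scene it runs from (413,194) to (426,206). Now a numeric check on whether it's level.

```bash
python3 - <<'E'
from h import *
O,X,Y=frame(-174.5,[.5408,.1562,.04])
for n,o in(('top',(230,130)),('scene',(340,180))):
    c=cap(n); dx=300 if n=='scene' else 0
    for nm,p in(('flat top',(-.0258,0,.044)),('body end top level',(.0422,0,.044)),('same if button on wall(.24rad)',(.040,0,.060)),('button tip',(.0442,0,.033)),('wall top inner',(.0442,0,.038)),('wall top outer',(.0522,0,.038))):
        q=(proj(c,O+X*p[0]+Y*p[1]+[0,0,p[2]])-o)*6+[dx,0]; print(n,nm,q.round(0))
    for z,nm in((.033,'axis height'),):
        for x in(-.01,0.005,.02): print('  cell sides y at x',x,edges(c,(O,X,Y),z,'y',(-.018,-.004),[x-.003,x,x+.003]),edges(c,(O,X,Y),z,'y',(.004,.018),[x-.003,x,x+.003]))
    f=cv2.cvtColor(c['frame'],cv2.COLOR_BGR2GRAY).astype(np.float32)
    pr=[]
    for x in np.arange(-.036,.06,.002):
        u=proj(c,O+X*x+[0,0,.044]); pr.append(f'{x*1e3:.0f}:{cv2.getRectSubPix(f,(1,1),(float(u[0]),float(u[1])))[0,0]:.0f}')
    print(' '.join(pr))
print(np.round(state()['force'],1))
E
```

```text
top flat top [141. 202.]
top body end top level [153. 370.]
top same if button on wall(.24rad) [146. 357.]
top button tip [158. 380.]
top wall top inner [156. 378.]
top wall top outer [157. 398.]
  cell sides y at x -0.01 (np.float64(-15.5), -2.2) (np.float64(6.5), -2.2)
  cell sides y at x 0.005 (np.float64(-11.5), -1.5) (np.float64(13.5), 2.1)
  cell sides y at x 0.02 (np.float64(-12.0), -1.6) (np.float64(14.5), 2.4)
-36:106 -34:113 -32:122 -30:128 -28:130 -26:143 -24:156 -22:160 -20:150 -18:125 -16:107 -14:99 -12:97 -10:98 -8:100 -6:97 -4:95 -2:97 0:99 2:97 4:97 6:97 8:98 10:98 12:96 14:97 16:96 18:94 20:93 22:94 24:94 26:92 28:106 30:125 32:144 34:158 36:161 38:153 40:135 42:106 44:74 46:50 48:40 50:37 52:29 54:21 56:29 58:50
scene flat top [511. 153.]
scene body end top level [437.  80.]
scene same if button on wall(.24rad) [442.  57.]
scene button tip [433.  96.]
scene wall top inner [433.  88.]
scene wall top outer [425.  80.]
  cell sides y at x -0.01 (np.float64(-6.0), -0.6) (np.float64(5.5), -1.7)
  cell sides y at x 0.005 (np.float64(-14.5), -3.9) (np.float64(7.0), -1.5)
  cell sides y at x 0.02 (np.float64(-15.0), -3.9) (np.float64(7.5), -1.5)
-36:90 -34:101 -32:101 -30:94 -28:90 -26:102 -24:119 -22:140 -20:157 -18:165 -16:148 -14:121 -12:107 -10:111 -8:111 -6:113 -4:113 -2:111 0:113 2:113 4:113 6:114 8:112 10:109 12:109 14:108 16:109 18:108 20:109 22:109 24:110 26:109 28:109 30:116 32:128 34:146 36:166 38:177 40:172 42:155 44:127 46:117 48:139 50:169 52:184 54:184 56:184 58:183
[0.5 0.2 0.6]
```

In both views the body's button end sits where a level seated cell's would, not where one riding on the wall would. Small height errors are below camera resolution, though. I'll touch the top of the cell lightly with shut fingers to feel its height (expected world z ≈ 0.084).

```bash
python3 -m pendant '[{"xyz":[0.002,0.03,0],"spin":0},{"xyz":[0.002,0.035,0],"spin":0},{"xyz":[0.002,0.035,0],"spin":0},{"xyz":[0.002,0.035,0],"spin":0},{"xyz":[0.002,0.035,0],"spin":0},{"xyz":[0.002,0.025,0],"spin":0},{"xyz":[0,0,-0.02],"spin":0},{"xyz":[0,0,-0.025],"spin":0},{"xyz":[0,0,-0.02],"spin":0},{"xyz":[0,0,0],"spin":0},{"xyz":[0,0,0],"spin":0}]' 1 5
python3 - <<'E'
from h import *
O,X,Y=frame(-174.5,[.5408,.1562,.04]); e=np.array(state()['ee_pos'])-O; print('tcp bay',e@X,e@Y,e[2])
E
```

```text
time: 20.45
ee_pos: [0.5289, 0.1819, 0.1195]
tcp_rot: [[-0.055, -0.141, 0.988], [-0.005, 0.99, 0.141], [-0.998, 0.002, -0.055]]
force: [-0.1, -0.0, 0.7]
grip_width: 0.004
tcp bay 0.009383926731487887 -0.026707373895364348 0.07954887662710114
```

```bash
python3 -m pendant '[{"xyz":[0,-0.013,0],"spin":-1.3},{"xyz":[0.002,-0.013,0],"spin":-1.3},{"xyz":[0,0,-0.012],"spin":0},{"xyz":[0,0,-0.01],"spin":0},{"xyz":[0,0,0],"spin":0},{"xyz":[0,0,0],"spin":0}]'
cat > tip.py <<'E'
from h import *
O,X,Y=frame(-174.5,[.5408,.1562,.04]); s=state(); e=np.array(s['ee_pos'])-O; print('tcp bay',(np.array([e@X,e@Y,e[2]])*1e3).round(2),'F',np.round(s['force'],1),round(s['time'],1))
E
python3 tip.py
```

```text
time: 21.05
ee_pos: [0.5327, 0.1534, 0.0987]
tcp_rot: [[-0.051, -0.091, 0.995], [-0.001, 0.996, 0.091], [-0.999, 0.003, -0.051]]
force: [-0.9, 0.2, 0.0]
grip_width: 0.008
tcp bay [ 8.32  2.04 58.75] F [-0.9  0.2  0. ] 21.1
```

```bash
python3 -m pendant '[{"xyz":[0,0.002,-0.006],"spin":0},{"xyz":[0,0,-0.003],"spin":0},{"xyz":[0,0,0],"spin":0}]'>/dev/null; python3 tip.py;  for i in 1 2 3; do python3 -m pendant '[{"xyz":[0,0,-0.0007],"spin":0},{"xyz":[0,0,0],"spin":0}]' >/dev/null; python3 tip.py; done
```

```text
tcp bay [ 8.09 -0.96 48.95] F [-0.2 -0.2  0.4] 21.4
tcp bay [ 8.09 -1.29 48.15] F [-0.7 -0.4 -0.3] 21.6
tcp bay [ 7.92 -1.37 47.63] F [ 0.2 -0.6  0.4] 21.8
tcp bay [ 7.8  -1.37 47.03] F [0.3 0.4 0.4] 21.9
```

```bash
for i in 1 2 3 4 5; do python3 -m pendant '[{"xyz":[0,0,-0.0007],"spin":0},{"xyz":[0,0,0],"spin":0}]' >/dev/null; python3 tip.py; done
```

```text
tcp bay [ 7.78 -1.31 46.33] F [-0.4 -0.1 -0.6] 22.1
tcp bay [ 7.75 -1.29 45.6 ] F [-0.4 -0.7  0.2] 22.4
tcp bay [ 7.62 -1.29 45.03] F [0.1 0.2 1.6] 22.6
tcp bay [ 7.61 -1.33 44.92] F [0.  0.3 2.6] 22.8
tcp bay [ 7.62 -1.33 44.82] F [-0.2 -0.8  2.7] 22.9
```

The middle touches at 45.1 (≈44.6 allowing for finger lean, against 44.0 expected), with 2.7 N. I'll touch near each end to check the tilt.

```bash
python3 -m pendant '[{"xyz":[0,0,0.003],"spin":0},{"xyz":[-0.01,-0.0025,0],"spin":0},{"xyz":[-0.008,-0.001,0],"spin":0},{"xyz":[0,0,-0.0015],"spin":0},{"xyz":[0,0,0],"spin":0}]' >/dev/null; python3 tip.py; for i in 1 2 3 4; do python3 -m pendant '[{"xyz":[0,0,-0.0006],"spin":0},{"xyz":[0,0,0],"spin":0}]' >/dev/null; python3 tip.py; done
```

```text
tcp bay [28.26  0.68 45.79] F [-0.2 -0.3  0.1] 23.4
tcp bay [28.24  0.64 45.08] F [-0.7 -0.2  1. ] 23.6
tcp bay [28.24  0.62 44.75] F [-0.7  0.4  2.9] 23.9
tcp bay [28.28  0.61 44.6 ] F [-1.1 -0.3  2.9] 24.1
tcp bay [28.26  0.62 44.58] F [-2.7 -0.6  3.8] 24.2
```

The contact height near the button end (≈45.0) matches the middle (≈45.1) over 20 mm, so the cell is level to about 0.02 rad and on the rail. Retracting, taking a final look, then handing in.

```bash
python3 -m pendant '[{"xyz":[0,0,0.01],"spin":0},{"xyz":[0,0,0.03],"spin":0},{"xyz":[0,0,0.04],"spin":0},{"xyz":[0,0,0.03],"spin":0},{"xyz":[0,-0.035,0],"spin":0},{"xyz":[0,-0.04,0],"spin":0},{"xyz":[0,-0.04,0],"spin":0},{"xyz":[0,-0.04,0],"spin":0},{"xyz":[0,-0.03,0],"spin":0},{"xyz":[0,0,0],"spin":0},{"xyz":[0,0,0],"spin":0},{"xyz":[0,0,0],"spin":0}]'; python3 - <<'E'
from h import *
t=cap('top')['frame']; cv2.imwrite('pics/c9.png',cv2.convertScaleAbs(cv2.resize(t[90:250,120:520],None,fx=2,fy=2,interpolation=cv2.INTER_CUBIC),alpha=1.3,beta=10))
E
```

```text
time: 25.45
ee_pos: [0.515, -0.0369, 0.205]
tcp_rot: [[-0.04, -0.095, 0.995], [0.001, 0.995, 0.095], [-0.999, 0.005, -0.04]]
force: [0.3, 0.6, -0.0]
grip_width: 0.003
```

View pics/c9.png

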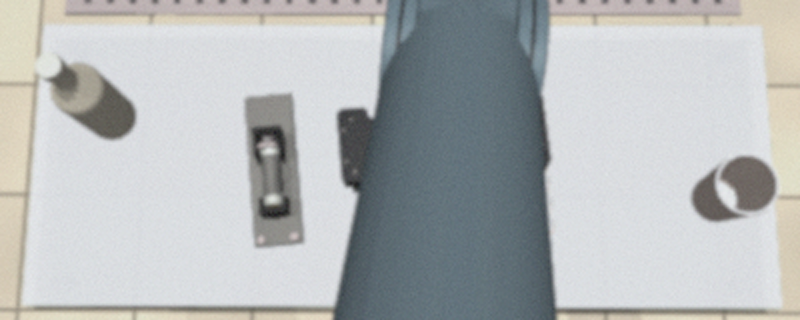

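The cell is still in the cradle at top px ≈(255,176), and the shampoo and tumbler haven't moved. The gripper is clear of everything.

```bash
python3 -c "
from bench import order; print(order.hand_in())"
```

```text
the job is handed in; nothing more can be done
None
```

The cell is in the cradle, released, and I handed the job in at about 25.5 s. The hand-in gave no verdict.

**What I did:** I picked the middle-sized cell off the dish. I regripped it toward its flat end and tipped its button up against the dish saddle, because the moves cannot pitch the tool. Then I pressed the flat end on the spring, felt at s ≈ +9 mm as the cameras had shown. I pushed the spring back about 8–9 mm, tipped the button down behind the wall and let go.

**Last checks that agreed:**
- **Seated:** both camera views show the cell lying between the spring plate and the end wall.
- **Height and level:** light touches of up to about 4 N met the top of the cell at 45.1 mm in the middle and 45.0 mm near the button. That is level to about 0.02 rad, and within about 1 mm of the expected 44 mm.
- **Clear of the robot:** the gripper stands well away from the bay, and the force reads near zero.

**Less certain:**
- **Floor contact:** when the cell met the floor, the wrist briefly read about 12 N along the bay and 17 N up. If those are summed by magnitude, that is close to the 28 N limit. At that height the cell should already have been level, but I could not confirm the exact bay force or tilt at that moment. If it was still tilted, the 18 N limit would have been passed.
- **Spring push-back:** the 8–9 mm is worked out from force; arm travel alone suggested up to about 10 mm. There was no jump from hitting the stop.
- **Bystanders:** the last picture shows the shampoo and tumbler in place. The arm hid the pumice and comb in it, but I never went near them.

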